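# Find the glazed brake pad by its drag and slide it into the reject slot

### The arm

A 6-joint arm with a two-finger parallel gripper is mounted at the origin on the work surface. World frame = base frame: x ahead of the robot, y to its left, z up, the work surface at z = 0. Lengths are in mm, angles in rad, forces in N, time in s.
With the tool pointing down it reaches from about 300 to 775 mm from the base axis. Payload 14.6 kg.
Tool frame: the origin (TCP) lies between the finger pads; the fingertips stand manip.tip_reach ahead of it and the grasp point (between the pads) lies 5 mm behind it (manip.tip_reach is the distance from the TCP to the fingertips, in mm); z points along the fingers, y is the line along which they close (so a half turn about z gives the same grasp; the last joint's range is limited). The gripper opens to 94 mm and grips with 3 to 60 N. Pads are 16 mm wide; open, the fingers measure 119 mm over their backs; the gripper's body (75 mm by 177 mm) begins 78 mm behind the grasp point.
Start: joints at [1.053, 0.3, 1.521, -0, 1.321, -0.067], TCP at [239.623, 495.046, 219.446] pointing down, gripper open.
Joint ranges: [-3.03, 3.03], [-0.79, 2.21], [0.23, 2.52], [-1.04, 4.18], [0, 3.07], [-2.55, 2.55]. Speed limits (rad/s): [2.22, 2.22, 2.57, 3.14, 3.14, 3.14].

### API

Orientations are given as [roll, pitch, yaw] about the fixed x, y, z axes, in that order (R = Rz(yaw) Ry(pitch) Rx(roll)).
In Python, from cell import manip gives the robot as it stands. The module is installed in compiled form; this text tells all that it offers.
- The arm moves only by the shell command python3 -m creep 'ROWS' [FORCE]. ROWS is JSON, a list of rows, each a list of 3 entries, a list of its own where there are three numbers: the opening, from -1 (shut) to 1 (fully open), then the shift along the tool's x, y, z in cm, then the turn about the tool's z in units of 5 degrees (1.0 is 5 degrees). In form: [[grip, [tx, ty, tz], roll], ...]. A call has 1 to 12 rows; each row is the pose to reach, as a shift and turn from the pose commanded when the call began, along the tool's axes at that moment; what a row does not reach only later rows make up. A row lasts 1/10 s, in which the tool goes at most 50 mm and 8.59 degrees, less where a joint would pass 70% of its speed; a pose out of reach is approached as far as the arm can. A call with a gripper value outside its range is refused whole. The fingers move at their own pace and stop on an object; FORCE is the grip in N (left out, the last holds). Time passes only in rows, so rows that repeat a pose let the fingers close. It gives the time, the measured TCP pose, the force, the opening and the grip force at its end, in the units of the state.
- manip.read_state(): the state, without advancing time (a new reading comes with each control period).
- manip.camera(name): name is "side" or "top" or "wrist"; returns the picture (400x640x3 uint8, red, green, blue); there is no depth.
- manip.camera_params(name): a dict with "fovy" (degrees; the focal length in pixels is half the picture's height over the tangent of half this angle, whatever the lens; pixels are square), "cx", "cy" (the principal point, pixels), "k1" (the pictures are not rectified: a ray, as slopes to the right and down, at radius r is drawn at 1 + k1 r^2 times it, then the intrinsics apply), "origin" and "attitude" of the camera in the world. Camera axes: x right, y down, z forward; pixel columns grow to the right and rows downward; lengths in mm; the calibration is good to about 2 mm. A picture is of the moment at which its call begins: read the wrist's pose just before it. camera_params takes no time and is no camera call; for the wrist camera it gives the pose at the moment of the call.
- manip.sign_off(): hands the job in; it is judged then, once.
The state is a dict: "clock": time; "joints": joint angles; "qd": joint speeds; "effort": joint torques, N m; "eef_pos": TCP position; "eef_rot": TCP orientation; "wrist_force": force on the tool from outside, world axes, zero at the start; "moment": the same for the moment, N m; "finger_gap": finger opening in mm; "finger_force": force on a finger pad.
Only numpy, scipy, OpenCV 4.12 (cv2) and the standard library are available. Lean on these libraries where they do the work, as an engineer would, in place of code of your own. Each camera call takes 0.05 s, during which the arm holds its last target. There are 200 camera calls.

### The job

One of the three brake pads on the steel plate is glazed and slides much more easily than the other two. Without lifting any pad off the plate or pressing hard on it, drag each of the three at least 5 cm to a new spot and feel its drag; only when all three have been dragged, slide the slippery one gently into the reject slot until it rests against the end stop. Leave the two good pads lying flat on the plate, never put a good pad into the slot, and disturb nothing else.

Things in the scene. Friction and masses are not known exactly. Their poses are not given: they have to be found in the camera images.
- pad_a: Brake pad, one of three look-alikes, lining down: steel plate over black lining, 130 long (x), 58 wide (y), 26 high; a 30 wide ear at z 17.5-26 juts 8 out of each end, 146 over the ears. Lowest 3.5 mm set in 2 mm. Origin: centre of underside, x lengthwise, z up. 0.7-1 kg, hidden. Hidden friction on the plate: 0.11-0.15 for the one glazed pad, 0.46-0.66 for the other two; looks do not tell.
- pad_b: Brake pad, one of three look-alikes, lining down: steel plate over black lining, 130 long (x), 58 wide (y), 26 high; a 30 wide ear at z 17.5-26 juts 8 out of each end, 146 over the ears. Lowest 3.5 mm set in 2 mm. Origin: centre of underside, x lengthwise, z up. 0.7-1 kg, hidden. Hidden friction on the plate: 0.11-0.15 for the one glazed pad, 0.46-0.66 for the other two; looks do not tell.
- pad_c: Brake pad, one of three look-alikes, lining down: steel plate over black lining, 130 long (x), 58 wide (y), 26 high; a 30 wide ear at z 17.5-26 juts 8 out of each end, 146 over the ears. Lowest 3.5 mm set in 2 mm. Origin: centre of underside, x lengthwise, z up. 0.7-1 kg, hidden. Hidden friction on the plate: 0.11-0.15 for the one glazed pad, 0.46-0.66 for the other two; looks do not tell.
- slot: Reject slot: fixed dark steel U, no floor. Two rails 6 high, 10 wide, 62 apart, from x -73 to 35, flaring to an 80 wide mouth at x 60; end stop 32 high, inner face at x -73. Origin on the plate's top between the rails; x points out of the mouth. A pad slides in lengthwise towards -x, either end first; home on the stop, its origin meets the slot's. Fingers pass above the rails.
- plate: Fixed steel plate on the bench, 4 thick, 385 (x) by 800 (y), on which the pads and small bystanders stand; its top is at world z = 4 mm. Origin: centre of its underside.
- wheel_nut: Steel wheel nut standing on its 27 mm flange, 26 high; origin: centre of its underside. A bystander: leave it where it is.
- socket: Steel socket, a tube 26 in diameter, 36 high; origin: centre of its underside. A bystander: leave it where it is.
- bolt: Brass bolt standing on its 24 mm head, 46 high; origin: centre of its underside. A bystander: leave it where it is.
- wrench: Steel wrench 200 long, lying on the bench beyond the plate. A bystander: leave it where it is.
- screwdriver: Screwdriver 200 long, lying on the bench beyond the plate. A bystander: leave it where it is.
- piston: Aluminium engine piston, 74 in diameter, 60 high, on the bench left of the plate; origin: centre of its underside. A bystander: leave it where it is.
Mind the look-alikes: they are no part of the job. Leave any purple look-alike of the pad_c alone.

How it is judged:
By the outcome, as a careful person would: the job done as asked, in the order asked, and still so for the second after the job is handed in, with the robot touching nothing.
It also fails if it takes over 72 s, if anything falls off the work surface, if the arm or the gripper's body presses on something with over 40 N, if the wrist force passes 120 N, or if a joint passes its speed limit or range.

## Working session

There is one attempt and no reset: what is moved stays moved. The work goes in short steps, Python scripts to look and compute and a shell command to move; the robot and the scene stay as the last step left them, time stands still between calls to the robot, and variables do not carry over. Pictures are saved under pics/ and viewed, at most 10 in all, crops included, and the job is handed in when it is done.

```bash
mkdir -p pics; cat > h.py <<'E'
import numpy as np, cv2
from cell import manip
from scipy.spatial.transform import Rotation as R
def K(p,shape=(400,640)):
    f=shape[0]/2/np.tan(np.radians(p['fovy'])/2); return f
def rot(p):
    a=np.array(p['attitude'],float)
    return a if a.shape==(3,3) else R.from_euler('xyz',a).as_matrix()
def ray(p,u,v):
    f=K(p); d=np.array([(u-p['cx'])/f,(v-p['cy'])/f]); s=d.copy()
    for _ in range(20): s=d/(1+p['k1']*(s@s))
    return np.array(p['origin'],float), rot(p)@np.array([s[0],s[1],1])
def onplane(p,u,v,z):
    o,d=ray(p,u,v); return o+d*(z-o[2])/d[2]
def proj(p,X):
    c=rot(p).T@(np.array(X,float)-np.array(p['origin'])); s=c[:2]/c[2]; s=s*(1+p['k1']*(s@s)); return s*K(p)+[p['cx'],p['cy']]
def snap(n,f):
    p=manip.camera_params(n); im=manip.camera(n)[:,:,::-1].copy(); cv2.imwrite(f'pics/{f}.png',im); return p,im
E
python3 - <<'E'
from h import *
for n in('top','side'):
    p,_=snap(n,n+'0'); print(n,p)
print(manip.tip_reach, manip.read_state())
E
```

```text
top {'fovy': 44.21708995748378, 'cx': 320.9346916650078, 'cy': 194.70692120872468, 'k1': -0.055978505144043234, 'origin': array([ 176.00101336,    1.54367687, 1507.70989083]), 'attitude': array([-2.93043344, -0.0044105 , -1.61986462])}
side {'fovy': 45.12118972487772, 'cx': 326.26162953464404, 'cy': 191.0689525250292, 'k1': -0.11698613982473342, 'origin': array([ 179.29586161, 1304.70156442,  831.66336538]), 'attitude': array([-2.09169645e+00,  7.37751485e-04, -2.90847001e+00])}
14.0 {'clock': 0.1, 'joints': array([ 1.05341140e+00,  3.00404502e-01,  1.52148694e+00, -2.43229240e-05,
        1.32069346e+00, -6.65679470e-02]), 'qd': array([-1.26398073e-03, -1.41494379e-03, -1.89992407e-03, -4.05724106e-05,
       -8.79725181e-04,  3.26213184e-03]), 'effort': array([ 8.56123006e-04, -5.32641935e+01, -3.53284764e+01,  7.09567009e-02,
        2.34738900e-02, -6.08000937e-05]), 'eef_pos': array([239.52505101, 494.87350793, 218.96267779]), 'eef_rot': array([-3.14060103e+00, -4.24952232e-05,  2.69078168e+00]), 'wrist_force': array([-0.10314336, -0.35614689,  0.59124748]), 'moment': array([-0.03371264,  0.02262945,  0.0308241 ]), 'finger_force': 0.0, 'finger_gap': 94.02781401568213}
```

View pics/top0.png

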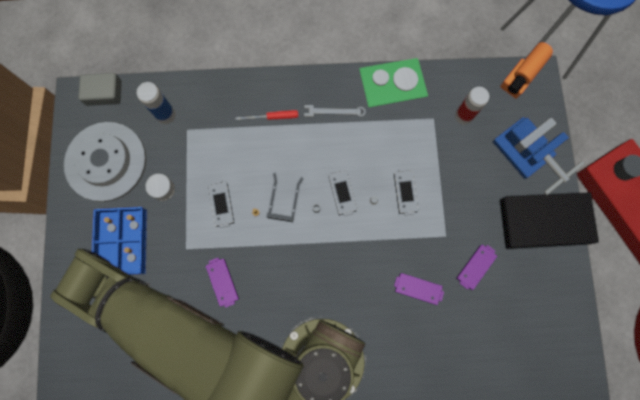

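View pics/side0.png

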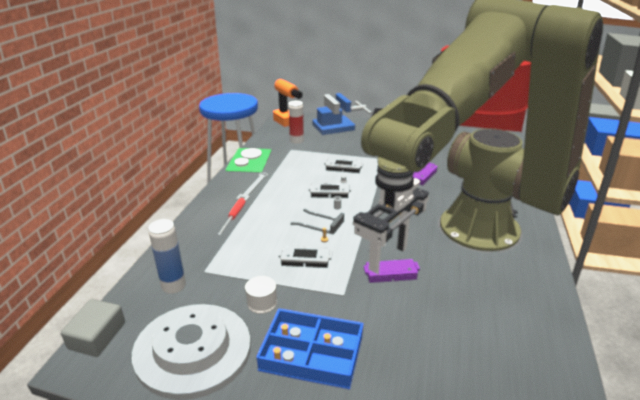

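The top view shows three grey pads on the plate with black centres, at pixels (221,203), (343,193) and (405,191). The slot is at (285,198), mouth pointing up (+x). The purple look-alikes at (221,282), (419,289) and (477,267) are off the plate and not part of the job. The three grey ones fit the description (steel over black lining, on the plate), so I'll confirm them in an enlarged crop.

```bash
python3 - <<'E'
from h import *
p=manip.camera_params('top'); im=cv2.imread('pics/top0.png')
c=im[150:250,180:450]; cv2.imwrite('pics/crop0.png',cv2.resize(c,None,fx=2.95,fy=2.95,interpolation=cv2.INTER_CUBIC))
for n,u,v,z in [('p1',221,203,30),('slot',285,198,4),('p2',343,193,30),('p3',405,191,30),('bolt',256,212,50),('socket',317,208,40),('nut',375,201,30)]: print(n,onplane(p,u,v,z).round())
g=cv2.cvtColor(im,cv2.COLOR_BGR2GRAY); 
m=((g<75).astype(np.uint8)*255)[150:250,180:450]
for k in cv2.findContours(m,cv2.RETR_CCOMP,cv2.CHAIN_APPROX_NONE)[0]:
    if 60<cv2.contourArea(k)<1500:
        r=cv2.minAreaRect(k); u,v=r[0]; print(cv2.contourArea(k),(u+180,v+150),r[1:],onplane(p,u+180,v+150,30).round(1))
E
```

```text
p1 [481. 287.  30.]
slot [493.  92.   4.]
p2 [494. -88.  30.]
p3 [ 491. -280.   30.]
bolt [444. 177.  50.]
socket [449.  -6.  40.]
nut [ 464. -185.   30.]
183.0 (220.12162017822266, 203.22973251342773) ((19.234682083129883, 11.014732360839844), 80.53767395019531) [480.2 289.2  30. ]
176.0 (406.0799865722656, 191.06000137329102) ((19.09188461303711, 10.60660171508789), 81.8698959350586) [ 490.9 -283.2   30. ]
180.0 (342.2941436767578, 191.6764678955078) ((18.91777801513672, 10.914103507995605), 75.96376037597656) [498.4 -86.6  30. ]
```

View pics/crop0.png

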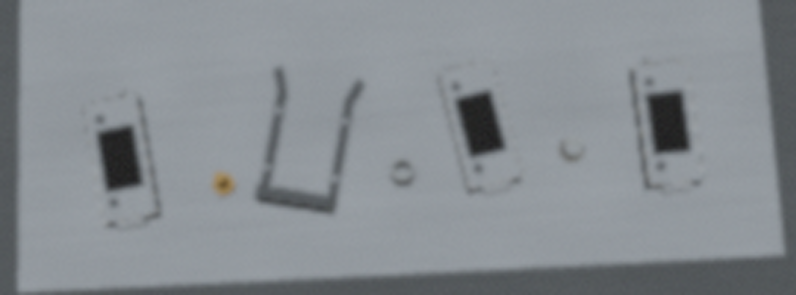

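The crop confirms three grey pads with black centre panels at crop (120,158), (480,123) and (669,122), and the slot U at (300,150) with its mouth up (+x). The bolt is at (223,184), the socket at (402,174) and the nut at (571,148). Next I'll go above the left pad for a close look.

```bash
python3 -m creep '[[1,[-30.6,-8.2,0],-7.2],[1,[-30.6,-8.2,0],-7.2],[1,[-30.6,-8.2,0],-7.2],[1,[-30.6,-8.2,0],-7.2],[1,[-30.6,-8.2,0],-7.2],[1,[-30.6,-8.2,0],-7.2],[1,[-30.6,-8.2,0],-7.2],[1,[-30.6,-8.2,0],-7.2],[1,[-30.6,-8.2,0],-7.2],[1,[-30.6,-8.2,0],-7.2],[1,[-30.6,-8.2,0],-7.2]]' 10
python3 - <<'E'
from h import *
p,_=snap('wrist','w1'); print(p)
snap('top','top1')
E
```

```text
clock: 1.2
eef_pos: [478.6, 288.8, 219.5]
eef_rot: [3.142, -0.0, -2.963]
wrist_force: [-0.1, 0.0, -0.0]
finger_gap: 93.9
finger_force: 0.0
{'fovy': 60.92207771276343, 'cx': 321.2172706173088, 'cy': 199.35490253619363, 'k1': -0.04109571491231352, 'origin': array([394.34893217, 273.21215907, 385.15241311]), 'attitude': array([2.84968845e+00, 2.84125000e-04, 1.74911068e+00])}
```

View pics/w1.png

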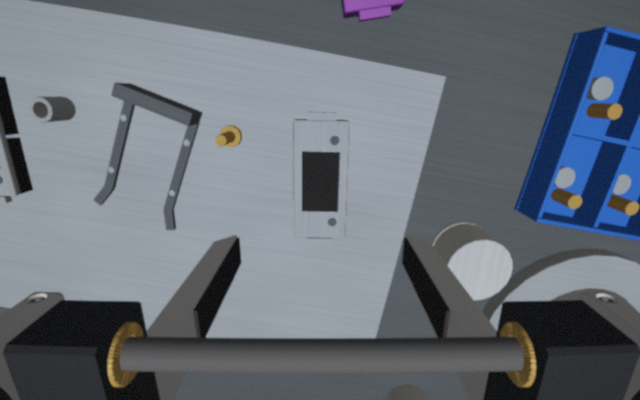

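The wrist view shows the left pad with its panel centred at (321,181), the slot U from the stop at (155,103) to the mouth near (135,215), and the bolt at (229,137). Next I'll measure the panel from two views, and the slot.

```bash
cat >> h.py <<'E'
def labels(im,lo=100,hi=1e5,t=60):
    g=cv2.cvtColor(im,cv2.COLOR_BGR2GRAY); out=[]
    for k in cv2.findContours((g<t).astype(np.uint8),cv2.RETR_LIST,cv2.CHAIN_APPROX_NONE)[0]:
        r=cv2.minAreaRect(k); a=cv2.contourArea(k); s=sorted(r[1])
        if lo<a<hi and a>.8*s[0]*s[1] and 1.3<s[1]/max(s[0],1)<2.1: out.append(r)
    return out
def pose(p,r,z):
    b=[onplane(p,*q,z)[:2] for q in cv2.boxPoints(r)]; b=np.array(b)
    e=[b[1]-b[0],b[2]-b[1]]; L=max(e,key=np.linalg.norm); y=np.degrees(np.arctan2(L[1],L[0]))
    y=(y+90)%180-90
    return b.mean(0).round(1),round(y,1),[round(np.linalg.norm(q),1) for q in e]
def tri(p1,a,p2,b):
    o1,d1=ray(p1,*a);o2,d2=ray(p2,*b)
    s=np.linalg.lstsq(np.c_[d1,-d2],o2-o1,rcond=None)[0]; A=o1+s[0]*d1;B=o2+s[1]*d2
    return ((A+B)/2).round(1),round(np.linalg.norm(A-B),1)
E
python3 - <<'E'
from h import *
pw=manip.camera_params('wrist');pt=manip.camera_params('top')
w=cv2.imread('pics/w1.png');t=cv2.imread('pics/top0.png')
lw=[r for r in labels(w,800) if r[0][1]<230]; lt=[r for r in labels(t,100,300,75) if 150<r[0][1]<250]
for r in lw: print('w',r[0],pose(pw,r,30))
for r in lt: print('t',r[0],pose(pt,r,30))
l=min(lw,key=lambda r:abs(r[0][0]-321))
for r in lt: print(tri(pw,l[0],pt,r[0]))
g=cv2.cvtColor(w,cv2.COLOR_BGR2GRAY)
sub=g[70:240,85:215]; m=(sub<105).astype(np.uint8)
k=max(cv2.findContours(m,cv2.RETR_EXTERNAL,cv2.CHAIN_APPROX_NONE)[0],key=cv2.contourArea)
c=cv2.approxPolyDP(k,2,True)[:,0]+[85,70]
for q in c: print(q,onplane(pw,*q,10)[:2].round(1),onplane(pw,*q,36)[:2].round(1))
E
```

```text
w (319.72735595703125, 181.22586059570312) (array([480.7, 286.9]), np.float64(7.6), [np.float64(63.5), np.float64(36.9)])
t (220.1216278076172, 203.229736328125) (array([480.4, 289.2]), np.float64(8.7), [np.float64(33.8), np.float64(60.5)])
t (406.0799255371094, 191.0599822998047) (array([ 491. , -283.2]), np.float64(3.0), [np.float64(33.2), np.float64(60.0)])
t (342.2940979003906, 191.67649841308594) (array([498.5, -86.6]), np.float64(10.3), [np.float64(33.8), np.float64(59.4)])
(array([476.8, 286.3,  44.6]), np.float64(0.9))
(array([ -63.9,  189.6, 2452.7]), np.float64(75.8))
(array([-333.6,  138.6, 3618.5]), np.float64(98.2))
[115  83] [417.1  53.9] [415.6  69.1]
[112  94] [429.1  50.9] [426.7  66.3]
[124 100] [433.2  64.1] [430.5  78.6]
[122 113] [447.4  62.2] [443.7  76.9]
[127 119] [452.9  67.9] [448.9  82.1]
[124 122] [456.8  64.7] [452.4  79.1]
[120 121] [456.4  60.2] [452.1  75. ]
[110 161] [503.3  49.4] [495.8  64.9]
[115 171] [514.   55.2] [505.7  70.3]
[112 174] [518.2  51.8] [509.6  67.1]
[108 173] [517.8  47.1] [509.3  62.8]
[105 185] [532.8  43.6] [523.2  59.5]
[ 95 200] [553.4  31.5] [542.4  48.2]
[102 203] [555.7  39.8] [544.5  56. ]
[115 186] [532.   55.3] [522.4  70.4]
[133 107] [439.   74.2] [435.9  87.9]
[138 104] [434.9  79.5] [432.1  92.9]
[188 126] [449.1 135.2] [445.3 144.7]
[185 138] [462.7 132.8] [458.  142.5]
[190 144] [468.3 138.8] [463.2 148.1]
[188 147] [472.1 136.8] [466.7 146.3]
[182 146] [472.1 130.1] [466.7 140. ]
[170 187] [521.8 119.3] [512.9 130. ]
[175 191] [525.5 125.3] [516.4 135.6]
[175 195] [530.3 125.6] [520.9 135.8]
[168 195] [531.8 117.5] [522.3 128.3]
[164 208] [548.6 113.5] [537.9 124.6]
[167 228] [573.3 118.2] [560.9 128.9]
[175 228] [571.5 127.8] [559.3 137.8]
[173 207] [545.5 124. ] [535.  134.4]
[201 112] [431.8 148.1] [429.2 156.7]
[135  85] [415.7  75.6] [414.2  89.3]
```

```bash
python3 -m creep '[[1,[-0.2,-0.2,0],0.5],[1,[-0.2,-0.2,4],0.5],[1,[-0.2,-0.2,8],0.5],[1,[-0.2,-0.2,11],0.5],[1,[-0.2,-0.2,13],0.5],[1,[-0.2,-0.2,13],0.5],[1,[-0.2,-0.2,13],0.5]]' 10
python3 - <<'E'
from h import *
import pickle
p,w=snap('wrist','w2'); pt=manip.camera_params('top')
L=[r for r in labels(w,800) if 200<r[0][0]<440 and r[0][1]<300]
for r in L:
    print(r[0],pose(p,r,30),'vs top',tri(p,r[0],pt,(220.1,203.2)))
    p1=dict(p); p1['origin']=np.array([394.349,273.212,385.152]); p1['attitude']=np.array([2.84968845e+00, 2.84125000e-04, 1.74911068e+00])
    print('two wrist',tri(p,r[0],p1,(319.73,181.23)))
E
```

```text
clock: 2.0
eef_pos: [481.7, 286.7, 90.2]
eef_rot: [3.141, 0.0, -3.007]
wrist_force: [-0.2, -0.3, 1.1]
finger_gap: 93.5
finger_force: 0.0
(322.56689453125, 220.2422637939453) (array([480.6, 287.1]), np.float64(10.4), [np.float64(37.8), np.float64(64.6)]) vs top (array([478.6, 287.5,  34.4]), np.float64(2.4))
two wrist (array([480.3, 287. ,  27.4]), np.float64(0.1))
```

```bash
python3 -m creep '[[1,[0,0,3],-0.2],[1,[0,0,5],-0.2],[1,[0,0,6],-0.2],[1,[0,0,6.3],-0.2],[0.4,[0,0,6.3],-0.2],[0.1,[0,0,6.3],-0.2],[-0.1,[0,0,6.3],-0.2],[-0.3,[0,0,6.3],-0.2],[-0.3,[0,0,6.3],-0.2],[-0.3,[0,0,6.3],-0.2],[-0.3,[0,0,6.3],-0.2],[-0.3,[0,0,6.3],-0.2]]' 16; python3 -c "
from h import *
p,w=snap('wrist','w3')
for r in labels(w,800): print(r[0],pose(p,r,30))
print(manip.read_state())"
```

```text
clock: 3.25
eef_pos: [481.9, 286.6, 26.9]
eef_rot: [3.141, 0.001, -2.99]
wrist_force: [-2.6, 2.7, 4.9]
finger_gap: 57.7
finger_force: 16.0
(321.0, 261.0) (array([481. , 285.9]), np.float64(10.6), [np.float64(38.2), np.float64(64.8)])
{'clock': 3.3, 'joints': array([ 4.71121099e-01,  5.54218163e-01,  1.65173342e+00,  2.70963545e-04,
        9.34839326e-01, -1.25116774e+00]), 'qd': array([-0.00058493, -0.00085861,  0.00042918,  0.00129694,  0.00012651,
       -0.00083124]), 'effort': array([-1.60336073e+00, -5.66315639e+01, -2.61091930e+01, -6.45550881e-01,
        6.18936145e-02,  1.72306923e-02]), 'eef_pos': array([481.83513719, 286.57323275,  26.8409752 ]), 'eef_rot': array([ 3.14113367e+00,  6.92585785e-04, -2.99026115e+00]), 'wrist_force': array([-1.37404676,  2.45430502,  5.86929701]), 'moment': array([0.58411284, 0.27948199, 0.02047037]), 'finger_force': 15.99429577589035, 'finger_gap': 57.84578372467224}
```

```bash
python3 -m creep '[[-0.3,[0,0,-0.05],0],[-0.3,[-0.3,0,-0.05],0],[-0.3,[-0.8,0,-0.05],0],[-0.3,[-1.3,0,-0.05],0],[-0.3,[-1.8,0,-0.05],0]]' 16;python3 -m creep '[[-0.3,[-0.5,0,0],0],[-0.3,[-1,0,0],0]]';python3 -m creep '[[-0.3,[-0.5,0,0],0],[-0.3,[-1,0,0],0]]';python3 -m creep '[[-0.3,[-0.5,0,0],0],[-0.3,[-1,0,0],0]]';python3 -m creep '[[-0.3,[-0.5,0,0],0],[-0.3,[-1,0,0],0]]';python3 -m creep '[[-0.3,[-0.5,0,0],0],[-0.3,[-1,0,0],0],[-0.3,[-1,0,0],0],[-0.3,[-1,0,0],0]]'
```

```text
clock: 3.8
eef_pos: [498.7, 288.7, 26.8]
eef_rot: [-3.141, -0.003, -2.99]
wrist_force: [-8.5, -0.8, 8.0]
finger_gap: 58.0
finger_force: 16.0
clock: 4.0
eef_pos: [508.6, 290.3, 26.9]
eef_rot: [-3.141, -0.003, -2.99]
wrist_force: [-9.8, -1.5, 8.0]
finger_gap: 57.7
finger_force: 16.0
clock: 4.2
eef_pos: [518.5, 291.8, 26.9]
eef_rot: [-3.141, -0.003, -2.99]
wrist_force: [-8.5, -2.6, 7.1]
finger_gap: 58.0
finger_force: 16.0
clock: 4.4
eef_pos: [528.4, 293.3, 26.9]
eef_rot: [-3.141, -0.003, -2.99]
wrist_force: [-8.7, -1.9, 7.4]
finger_gap: 57.8
finger_force: 16.0
clock: 4.6
eef_pos: [538.3, 294.8, 26.9]
eef_rot: [-3.141, -0.003, -2.99]
wrist_force: [-8.5, -0.8, 8.1]
finger_gap: 58.3
finger_force: 16.0
clock: 5.0
eef_pos: [548.8, 296.4, 26.9]
eef_rot: [-3.141, -0.0, -2.99]
wrist_force: [-1.9, -0.2, 2.8]
finger_gap: 57.7
finger_force: 16.0
```

Pad at left: about 8.7 N of drag under about 16 N of load, so μ ≈ 0.54, which is a good pad. It has moved 68 mm. On to the middle pad.

```bash
python3 -m creep '[[0.3,[0,0,0],0],[1,[0,0,0],0],[1,[0,0,0],0],[1,[0,0,0],0],[1,[0,0,-3],0],[1,[0,0,-8],0],[1,[0,0,-13],0],[1,[0,0,-13],0]]'
python3 -m creep '[[1,[10.8,-37.2,0],-0.3],[1,[10.8,-37.2,0],-0.3],[1,[10.8,-37.2,0],-0.3],[1,[10.8,-37.2,0],-0.3],[1,[10.8,-37.2,0],-0.3],[1,[10.8,-37.2,0],-0.3],[1,[10.8,-37.2,0],-0.3],[1,[10.8,-37.2,0],-0.3],[1,[10.8,-37.2,0],-0.3],[1,[10.8,-37.2,0],-0.3],[1,[10.8,-37.2,0],-0.3],[1,[10.8,-37.2,0],-0.3]]'
python3 - <<'E'
from h import *
p,w=snap('wrist','w4')
for r in labels(w,800): print(r[0],pose(p,r,30))
E
```

```text
clock: 5.8
eef_pos: [551.2, 297.7, 164.4]
eef_rot: [3.139, 0.011, -2.99]
wrist_force: [-0.1, 0.1, 0.3]
finger_gap: 94.0
finger_force: 0.0
clock: 7.0
eef_pos: [498.3, -86.4, 156.8]
eef_rot: [3.141, -0.0, -2.962]
wrist_force: [-0.6, 0.0, -0.5]
finger_gap: 93.9
finger_force: 0.0
(318.5, 196.0) (array([498.9, -89.2]), np.float64(11.1), [np.float64(37.4), np.float64(63.5)])
(98.84960174560547, 149.48834228515625) (array([ 491.4, -286.6]), np.float64(2.8), [np.float64(38.8), np.float64(69.2)])
```

```bash
python3 -m creep '[[1,[0,-0.3,4],-0.15],[1,[0,-0.3,8],-0.15],[1,[0,-0.3,11],-0.15],[1,[0,-0.3,12.5],-0.15],[1,[0,-0.3,12.9],-0.15],[1,[0,-0.3,12.9],-0.15],[0.3,[0,-0.3,12.9],-0.15],[0,[0,-0.3,12.9],-0.15],[-0.3,[0,-0.3,12.9],-0.15],[-0.3,[0,-0.3,12.9],-0.15],[-0.3,[0,-0.3,12.9],-0.15],[-0.3,[0,-0.3,12.9],-0.15]]' 16
python3 -m creep '[[-0.3,[0,0,0],0],[-0.3,[-0.3,0,-0.05],0],[-0.3,[-0.8,0,-0.05],0],[-0.3,[-1.3,0,-0.05],0],[-0.3,[-1.8,0,-0.05],0]]' 16;python3 -m creep '[[-0.3,[-0.5,0,0],0],[-0.3,[-1,0,0],0]]';python3 -m creep '[[-0.3,[-0.5,0,0],0],[-0.3,[-1,0,0],0]]';python3 -m creep '[[-0.3,[-0.5,0,0],0],[-0.3,[-1,0,0],0]]';python3 -m creep '[[-0.3,[-0.5,0,0],0],[-0.3,[-1,0,0],0]]';python3 -m creep '[[-0.3,[-0.5,0,0],0],[-0.3,[-1,0,0],0],[-0.3,[-1,0,0],0],[-0.3,[-1,0,0],0]]'
```

```text
clock: 8.25
eef_pos: [498.7, -90.1, 28.2]
eef_rot: [3.141, 0.0, -2.951]
wrist_force: [-2.2, 5.3, 5.5]
finger_gap: 57.9
finger_force: 16.0
clock: 8.75
eef_pos: [515.6, -87.2, 28.3]
eef_rot: [3.141, -0.003, -2.951]
wrist_force: [-7.4, -1.6, 5.1]
finger_gap: 57.8
finger_force: 16.0
clock: 8.95
eef_pos: [525.4, -85.3, 28.2]
eef_rot: [3.141, -0.003, -2.951]
wrist_force: [-8.5, -1.3, 5.7]
finger_gap: 57.8
finger_force: 16.0
clock: 9.15
eef_pos: [535.2, -83.4, 28.2]
eef_rot: [3.141, -0.003, -2.951]
wrist_force: [-8.0, -0.5, 5.6]
finger_gap: 57.5
finger_force: 16.0
clock: 9.35
eef_pos: [545.0, -81.6, 28.3]
eef_rot: [3.141, -0.003, -2.951]
wrist_force: [-7.7, -2.1, 6.4]
finger_gap: 58.1
finger_force: 16.0
clock: 9.55
eef_pos: [554.8, -79.7, 28.2]
eef_rot: [3.141, -0.003, -2.951]
wrist_force: [-7.9, -2.0, 5.5]
finger_gap: 58.0
finger_force: 16.0
clock: 9.95
eef_pos: [565.4, -77.7, 28.3]
eef_rot: [-3.141, 0.0, -2.951]
wrist_force: [0.3, -1.3, -0.3]
finger_gap: 57.8
finger_force: 16.0
```

Middle pad: about 8 N under about 14 N of load, so it is good too. Parked here it would block the way from the right pad to the slot. I'll check the plate's edges and pick a spot that stays more than 5 cm from where it started.

```bash
python3 - <<'E'
from h import *
pt=manip.camera_params('top'); t=cv2.imread('pics/top0.png')
g=cv2.cvtColor(t,cv2.COLOR_BGR2GRAY); m=(g>115).astype(np.uint8)[110:260,170:460]
k=max(cv2.findContours(m,cv2.RETR_EXTERNAL,cv2.CHAIN_APPROX_NONE)[0],key=cv2.contourArea)
r=cv2.minAreaRect(k)
for q in cv2.boxPoints(r): print(onplane(pt,q[0]+170,q[1]+110,4).round())
for q in cv2.approxPolyDP(k,4,True)[:,0]: print(onplane(pt,q[0]+170,q[1]+110,4).round())
for n,u,v,z in [('socket',180+402/2.95,150+173/2.95,30),('nut',180+571/2.95,150+148/2.95,25)]: print(n,onplane(pt,u,v,z).round())
E
```

```text
[735. 422.   4.]
[ 737. -419.    4.]
[ 346. -398.    4.]
[347. 400.   4.]
[ 731. -397.    4.]
[732. 400.   4.]
[351. 400.   4.]
[ 349. -397.    4.]
socket [449.  -4.  30.]
nut [ 468. -181.   25.]
```

```bash
python3 -m creep '[[-0.3,[0.5,0,0],0],[-0.3,[1.5,0,0],0],[-0.3,[2.7,0,0],0],[-0.3,[3.9,0,0],0],[-0.3,[5.1,0,0],0],[-0.3,[6.3,0,0],0],[-0.3,[7.5,0,0],0],[-0.3,[8.7,0,0],0],[-0.3,[9.9,0,0],0],[-0.3,[11.1,0,0],0],[-0.3,[12.2,0,0],0],[-0.3,[12.9,0,0],0]]' 16
python3 -m creep '[[-0.3,[0,0,0],0],[0,[0,0,0],0],[1,[0,0,0],0],[1,[0,0,0],0],[1,[0,0,0],0],[1,[0,0,-3],0],[1,[0,0,-8],0],[1,[0,0,-13],0],[1,[0,0,-13],0]]'
```

```text
clock: 11.15
eef_pos: [437.5, -102.1, 28.3]
eef_rot: [3.141, -0.001, -2.951]
wrist_force: [1.0, -0.2, -7.0]
finger_gap: 57.9
finger_force: 16.0
clock: 12.05
eef_pos: [441.4, -102.7, 164.5]
eef_rot: [-3.137, 0.009, -2.951]
wrist_force: [0.2, 0.7, -0.9]
finger_gap: 94.5
finger_force: 0.0
```

```bash
python3 -m creep '[[1,[-1.8,-19.1,0],1.6],[1,[-1.8,-19.1,0],1.6],[1,[-1.8,-19.1,0],1.6],[1,[-1.8,-19.1,0],1.6],[1,[-1.8,-19.1,0],1.6],[1,[-1.8,-19.1,0],1.6],[1,[-1.8,-19.1,0],1.6]]'
python3 - <<'E'
from h import *
p,w=snap('wrist','w5')
for r in labels(w,800): print(r[0],pose(p,r,30))
p,w=snap('top','top2')
for r in labels(w,100,300,75): print('top',r[0],pose(p,r,30))
E
```

```text
clock: 12.75
eef_pos: [492.5, -285.1, 158.2]
eef_rot: [3.141, -0.0, -3.09]
wrist_force: [-0.4, -0.5, -0.4]
finger_gap: 93.9
finger_force: 0.0
(321.5, 194.0) (array([ 491.1, -285.5]), np.float64(4.0), [np.float64(37.5), np.float64(63.6)])
(534.0, 147.5) (array([ 439.3, -101. ]), np.float64(13.9), [np.float64(38.7), np.float64(69.2)])
top (347.8823547363281, 210.5294189453125) (array([ 438.9, -100.2]), np.float64(10.3), [np.float64(32.8), np.float64(58.4)])
top (217.3648681640625, 182.18917846679688) (array([547.1, 297.4]), np.float64(8.8), [np.float64(33.6), np.float64(59.5)])
```

```bash
python3 -m creep '[[1,[0.1,0,4],-0.1],[1,[0.1,0,8],-0.1],[1,[0.1,0,11],-0.1],[1,[0.1,0,12.5],-0.1],[1,[0.1,0,12.95],-0.1],[1,[0.1,0,12.95],-0.1],[0.3,[0.1,0,12.95],-0.1],[0,[0.1,0,12.95],-0.1],[-0.3,[0.1,0,12.95],-0.1],[-0.3,[0.1,0,12.95],-0.1],[-0.3,[0.1,0,12.95],-0.1],[-0.3,[0.1,0,12.95],-0.1]]' 14
python3 -m creep '[[-0.3,[0,0,0],0],[-0.3,[-0.3,0,0],0],[-0.3,[-0.8,0,0],0],[-0.3,[-1.3,0,0],0],[-0.3,[-1.8,0,0],0]]';python3 -m creep '[[-0.3,[-0.5,0,0],0],[-0.3,[-1,0,0],0]]';python3 -m creep '[[-0.3,[-0.5,0,0],0],[-0.3,[-1,0,0],0]]';python3 -m creep '[[-0.3,[-0.5,0,0],0],[-0.3,[-1,0,0],0]]';python3 -m creep '[[-0.3,[-0.5,0,0],0],[-0.3,[-1,0,0],0]]';python3 -m creep '[[-0.3,[-0.5,0,0],0],[-0.3,[-1,0,0],0],[-0.3,[-1,0,0],0],[-0.3,[-1,0,0],0]]'
```

```text
clock: 14.05
eef_pos: [491.7, -286.1, 29.2]
eef_rot: [3.141, 0.0, -3.082]
wrist_force: [-1.6, 1.4, 3.3]
finger_gap: 57.9
finger_force: 14.0
clock: 14.55
eef_pos: [509.6, -285.3, 29.2]
eef_rot: [-3.141, -0.001, -3.082]
wrist_force: [-4.1, -0.3, 5.8]
finger_gap: 58.3
finger_force: 14.0
clock: 14.75
eef_pos: [519.6, -284.8, 29.2]
eef_rot: [-3.141, -0.001, -3.082]
wrist_force: [-4.1, 0.5, 5.6]
finger_gap: 58.0
finger_force: 14.0
clock: 14.95
eef_pos: [529.6, -284.2, 29.2]
eef_rot: [-3.141, -0.001, -3.082]
wrist_force: [-4.2, 0.6, 5.4]
finger_gap: 58.0
finger_force: 14.0
clock: 15.15
eef_pos: [539.6, -283.6, 29.2]
eef_rot: [-3.141, -0.001, -3.082]
wrist_force: [-3.7, 0.1, 6.0]
finger_gap: 57.5
finger_force: 14.0
clock: 15.35
eef_pos: [549.5, -283.0, 29.2]
eef_rot: [-3.141, -0.001, -3.082]
wrist_force: [-4.2, 0.5, 5.1]
finger_gap: 57.7
finger_force: 14.0
clock: 15.75
eef_pos: [560.0, -282.3, 29.2]
eef_rot: [-3.141, 0.001, -3.082]
wrist_force: [3.0, -0.4, 3.0]
finger_gap: 57.9
finger_force: 14.0
```

Right pad: about 4 N, half the drag of the other two at similar load, so it is the glazed one. All three have been dragged. Now I'll slide it along the plate to the slot mouth.

```bash
python3 -m creep '[[-0.3,[-0.2,0.6,0],0],[-0.3,[-0.6,2,0],0],[-0.3,[-1.1,3.6,0],0],[-0.3,[-1.6,5.2,0],0],[-0.3,[-2.1,6.8,0],0],[-0.3,[-2.6,8.4,0],0],[-0.3,[-3.1,10,0],0],[-0.3,[-3.6,11.6,0],0],[-0.3,[-4.1,13.2,0],0],[-0.3,[-4.6,14.7,0],0],[-0.3,[-5,16,0],0],[-0.3,[-5.3,16.9,0],0]]'
python3 -m creep '[[-0.3,[-0.2,0.6,0],0],[-0.3,[-0.6,2,0],0.3],[-0.3,[-1.1,3.6,0],0.6],[-0.3,[-1.6,5.2,0],0.9],[-0.3,[-2.1,6.8,0],1.2],[-0.3,[-2.6,8.4,0],1.5],[-0.3,[-3.1,10,0],1.8],[-0.3,[-3.6,11.6,0],2.1],[-0.3,[-4.1,13.2,0],2.4],[-0.3,[-4.6,14.7,0],2.7],[-0.3,[-5,16,0],3],[-0.3,[-5.3,16.9,0],3]]'
python3 -m creep '[[-0.3,[0,0,0],0],[-0.3,[0,0,0],0]]'
python3 - <<'E'
from h import *
p,w=snap('wrist','w6'); np.save('pw6.npy',p,allow_pickle=True)
for r in labels(w,800): print(r[0],pose(p,r,30))
snap('side','s6')
E
```

```text
clock: 16.95
eef_pos: [602.5, -108.9, 29.2]
eef_rot: [-3.141, -0.0, -3.081]
wrist_force: [-1.7, -5.3, 5.4]
finger_gap: 58.0
finger_force: 14.0
clock: 18.15
eef_pos: [645.0, 63.0, 29.2]
eef_rot: [-3.141, -0.0, 2.939]
wrist_force: [-1.8, -4.6, 7.1]
finger_gap: 57.8
finger_force: 14.0
clock: 18.35
eef_pos: [645.1, 63.4, 29.2]
eef_rot: [3.141, 0.0, 2.941]
wrist_force: [-0.3, 4.0, 5.9]
finger_gap: 57.7
finger_force: 14.0
(321.5, 259.5) (array([644.5,  62.8]), np.float64(-9.6), [np.float64(38.2), np.float64(64.9)])
```

View pics/w6.png

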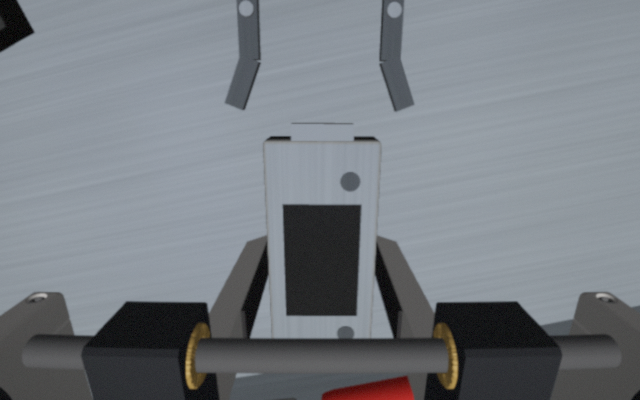

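The wrist view shows the pad in the fingers (front edge 264–380, row 140) lined up with the slot mouth. The rail inner edges are near columns 259 and 381, and the flare tips near 225 and 413 at row 105. I'll compute the residual offset in the tool's axes.

```bash
python3 - <<'E'
from h import *
p=np.load('pw6.npy',allow_pickle=True).item(); w=cv2.imread('pics/w6.png'); g=cv2.cvtColor(w,cv2.COLOR_BGR2GRAY)
s=manip.read_state(); T=R.from_euler('xyz',s['eef_rot']).as_matrix(); e=s['eef_pos']
def tool(u,v,z): return (T.T@(onplane(p,u,v,z)-e)).round(1)
m=g<125
for v in (22,32,42,52):
    c=np.where(m[v,200:450])[0]+200; l=c[c<310]; r=c[c>330]
    print(v,l.min(),l.max(),r.min(),r.max(),'in L',tool(l.max()+.5,v,10)[:2],'in R',tool(r.min()-.5,v,10)[:2])
for v in (75,85,95):
    c=np.where(m[v,200:450])[0]+200; l=c[c<310]; r=c[c>330]
    print('flare',v,l.max(),r.min(),tool(l.max()+.5,v,10)[:2],tool(r.min()-.5,v,10)[:2])
d=g.astype(int)
for v in (150,165,185,200,220): # pad edges by gradient
    row=cv2.GaussianBlur(g[v:v+1],(1,1),0)[0].astype(int); gr=abs(np.diff(row))
    a=250+gr[250:281].argmax(); b=365+gr[365:396].argmax(); print('pad',v,a,b,tool(a+.5,v,30)[:2],tool(b+.5,v,30)[:2])
for r in labels(w,800): print([tool(*q,30)[:2] for q in cv2.boxPoints(r)])
E
```

```text
22 237 259 381 402 in L [121.8 -31.2] in R [121.7  28.8]
32 238 259 380 402 in L [117.2 -31.4] in R [117.1  28.5]
42 238 259 380 401 in L [112.5 -31.6] in R [112.5  28.7]
52 239 260 379 400 in L [107.8 -31.3] in R [107.8  28.4]
flare 75 256 382 [ 96.7 -33.9] [96.7 30.4]
flare 85 253 386 [ 91.8 -35.7] [91.8 32.7]
flare 95 249 389 [ 86.8 -38. ] [86.8 34.6]
pad 150 262 381 [ 61.  -29.1] [60.9 28.7]
pad 165 263 378 [ 53.6 -29. ] [53.5 27.6]
pad 185 266 379 [ 43.4 -28. ] [43.4 28.6]
pad 200 264 378 [ 35.6 -29.4] [35.5 28.4]
pad 220 265 377 [ 24.8 -29.4] [24.8 28.5]
[array([ 32.9, -19.5]), array([32.9, 18.6]), array([-32. ,  20.8]), array([-31.9, -21.7])]
```

```bash
python3 -m creep '[[-0.3,[0,-0.1,0],0],[-0.3,[0.6,-0.1,0],0],[-0.3,[1.4,-0.1,0],0],[-0.3,[2.2,-0.1,0],0],[-0.3,[3,-0.1,0],0],[-0.3,[3.8,-0.1,0],0],[-0.3,[4.6,-0.1,0],0],[-0.3,[5.4,-0.1,0],0],[-0.3,[6.1,-0.1,0],0],[-0.3,[6.7,-0.1,0],0],[-0.3,[7,-0.1,0],0]]' 12
python3 - <<'E'
from h import *
p,w=snap('wrist','w7'); g=cv2.cvtColor(w,cv2.COLOR_BGR2GRAY)
E
```

```text
clock: 19.55
eef_pos: [575.7, 74.8, 29.1]
eef_rot: [3.142, 0.0, 2.94]
wrist_force: [5.0, -0.6, 3.3]
finger_gap: 57.8
finger_force: 12.0
```

View pics/w7.png

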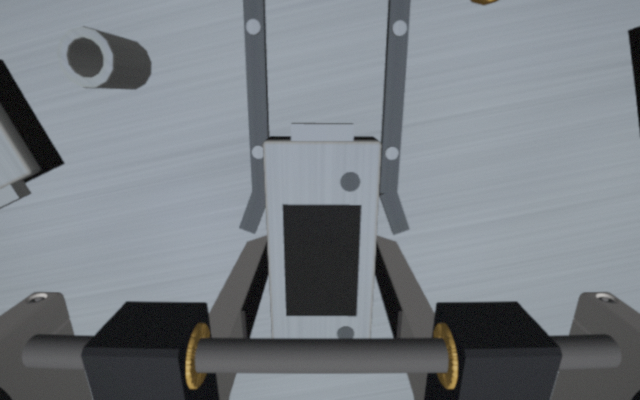

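The pad's front is between the rails (inner edges near columns 267 and 383 at row 100), with the socket at (95,57) clear. I'll recompute the centring.

```bash
python3 - <<'E'
from h import *
p=manip.camera_params('wrist'); w=cv2.imread('pics/w7.png'); g=cv2.cvtColor(w,cv2.COLOR_BGR2GRAY)
s=manip.read_state(); T=R.from_euler('xyz',s['eef_rot']).as_matrix(); e=s['eef_pos']
def tool(u,v,z): return (T.T@(onplane(p,u,v,z)-e)).round(1)
X=[];C=[]
for v in range(5,125,8):
    c=np.where(g[v,235:420]<125)[0]+235; l=c[c<300]; r=c[c>350]
    a=tool(l.max()+.5,v,10);b=tool(r.min()-.5,v,10); X.append(a[0]);C.append((a[1]+b[1])/2); print(v,a[:2],b[:2])
print(np.polyfit(X,C,1),np.degrees(np.polyfit(X,C,1)[0]), s['moment'])
E
```

```text
5 [129.5 -28.1] [129.5  31.8]
13 [125.9 -28.2] [125.8  31.5]
21 [122.2 -28.4] [122.2  31.6]
29 [118.5 -28.5] [118.5  31.8]
37 [114.8 -28.7] [114.8  31.5]
45 [111.1 -28.3] [111.1  31.6]
53 [107.3 -28.5] [107.3  31.3]
61 [103.5 -28.6] [103.5  31.5]
69 [ 99.6 -28.8] [99.6 31.7]
77 [ 95.7 -28.4] [95.7 31.3]
85 [ 91.8 -28.6] [91.7 31. ]
93 [ 87.8 -28.8] [87.8 31.2]
101 [ 83.7 -28.9] [83.7 31.4]
109 [ 79.7 -28.6] [79.6 31. ]
117 [ 75.5 -28.8] [75.5 31.2]
[0.0108747  0.31874558] 0.6230746077554921 [ 0.06111608  0.12752071 -0.03725346]
```

```bash
python3 -m creep '[[-0.3,[0,0.07,0],0.12],[-0.3,[0.5,0.08,0],0.12],[-0.3,[1.1,0.09,0],0.12],[-0.3,[1.8,0.1,0],0.12],[-0.3,[2.5,0.11,0],0.12],[-0.3,[3.2,0.12,0],0.12],[-0.3,[3.9,0.12,0],0.12],[-0.3,[4.6,0.13,0],0.12],[-0.3,[5.2,0.14,0],0.12],[-0.3,[5.7,0.14,0],0.12],[-0.3,[6,0.15,0],0.12],[-0.3,[6,0.15,0],0.12]]' 12
python3 -c "
from h import *
p,w=snap('wrist','w8')"
```

```text
clock: 20.8
eef_pos: [517.1, 88.3, 29.1]
eef_rot: [-3.141, -0.001, 2.929]
wrist_force: [-0.0, -0.4, 9.0]
finger_gap: 57.6
finger_force: 12.0
```

View pics/w8.png

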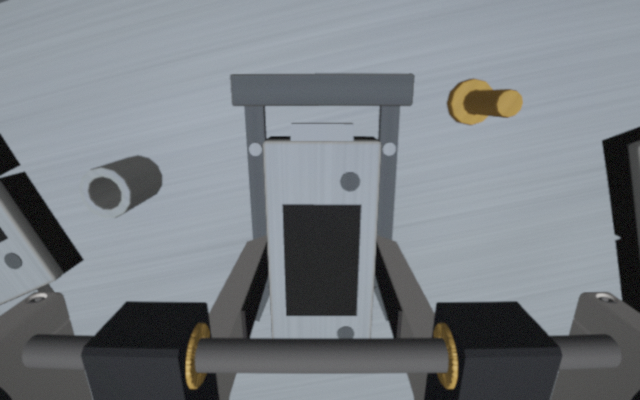

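The pad is well inside and centred. The stop's inner edge is at row 105 and the ear's front at row 123, so under 1 cm remains. I'll creep on, watching the force.

```bash
python3 -m creep '[[-0.3,[0.2,0,-0.03],0],[-0.3,[0.4,0,-0.03],0],[-0.3,[0.5,0,-0.03],0],[-0.3,[0.5,0,-0.03],0]]' 12; python3 -m creep '[[-0.3,[0.1,0,0],0],[-0.3,[0.2,0,0],0],[-0.3,[0.2,0,0],0]]'; python3 -m creep '[[-0.3,[0.1,0,0],0],[-0.3,[0.1,0,0],0]]'; python3 -c "
from h import *
p,w=snap('wrist','w9'); g=cv2.cvtColor(w,cv2.COLOR_BGR2GRAY); print(g[85:150:1,322])
for v in (105,108,111,114,117,120,123,126): print(v,onplane(p,321,v,36)[:2].round(1),onplane(p,321,v,30)[:2].round(1))"
```

```text
clock: 21.25
eef_pos: [512.6, 89.3, 29.1]
eef_rot: [-3.141, -0.001, 2.929]
wrist_force: [0.4, -0.5, 4.2]
finger_gap: 58.1
finger_force: 12.0
clock: 21.55
eef_pos: [510.9, 89.7, 29.1]
eef_rot: [-3.141, -0.0, 2.929]
wrist_force: [1.9, -0.1, 2.0]
finger_gap: 58.0
finger_force: 12.0
clock: 21.75
eef_pos: [509.9, 89.9, 29.1]
eef_rot: [-3.141, -0.0, 2.929]
wrist_force: [1.9, -0.8, 0.9]
finger_gap: 57.7
finger_force: 12.0
[164 165 167 166 160 136 106  99  96  94  94  94  95  95  95  94  96  96
  99  97  97  96  99  97  99 101  96  96  95  97  93  93  95  94  93  90
  86  86 108 152 162 163 162 163 162 163 164 163 164 163 164 163 163 162
 163 157 143 148 155 158 159 159 160 159 160]
105 [429.4 106.4] [429.5 106.3]
108 [430.7 106.1] [430.9 106.1]
111 [432.  105.8] [432.2 105.8]
114 [433.3 105.5] [433.5 105.5]
117 [434.6 105.3] [434.9 105.2]
120 [435.9 105. ] [436.3 104.9]
123 [437.2 104.7] [437.6 104.6]
126 [438.5 104.4] [439.  104.3]
```

```bash
for i in 1; do python3 -m creep '[[-0.3,[0.1,0,0],0],[-0.3,[0.1,0,0],0]]'; python3 -m creep '[[-0.3,[0.1,0,0],0],[-0.3,[0.1,0,0],0]]'; done; python3 -c "
from h import *
p,w=snap('wrist','w10'); g=cv2.cvtColor(w,cv2.COLOR_BGR2GRAY); print(g[112:150:1,322])
for r in labels(w,800): print(r[0])"
```

```text
clock: 22.0
eef_pos: [509.0, 90.1, 29.1]
eef_rot: [-3.141, -0.0, 2.929]
wrist_force: [2.0, -0.6, 1.1]
finger_gap: 57.9
finger_force: 12.0
clock: 22.2
eef_pos: [508.8, 90.2, 29.2]
eef_rot: [3.141, 0.002, 2.929]
wrist_force: [8.9, -1.8, -5.7]
finger_gap: 57.8
finger_force: 12.0
[ 97  97  96  94  95  94  95  95  93  92  90  89  99 134 157 162 163 162
 162 161 164 163 163 164 164 163 164 162 156 142 146 151 157 160 158 160
 162 160]
(321.5, 260.0)
```

Contact: 9 N against the stop and the pad has stopped moving. I'll release, go straight up and check.

```bash
python3 -m creep '[[-0.2,[0,0,0],0],[0,[0,0,0],0],[0.4,[0,0,0],0],[0.8,[0,0,0],0],[0.8,[0,0,0],0],[0.8,[0,0,-2],0],[0.8,[0,0,-6],0],[0.8,[0,0,-11],0],[0.8,[0,0,-15],0],[0.8,[0,0,-15],0],[0.8,[0,0,-15],0]]'; python3 -c "
from h import *
p,w=snap('wrist','w11')
for r in labels(w,800): print(r[0],pose(p,r,30))
p,w=snap('top','top3')
for r in labels(w,100,300,75): print(r[0],pose(p,r,30))"
```

```text
clock: 23.35
eef_pos: [508.1, 90.4, 179.4]
eef_rot: [3.141, 0.001, 2.929]
wrist_force: [0.4, -0.6, -0.1]
finger_gap: 84.8
finger_force: 0.0
(321.0, 189.5) (array([508.2,  89.2]), np.float64(-11.3), [np.float64(37.4), np.float64(62.6)])
(537.7058715820312, 184.17645263671875) (array([547.5, 296.4]), np.float64(10.9), [np.float64(38.7), np.float64(69.1)])
(108.38818359375, 162.3599090576172) (array([ 439. , -103.1]), np.float64(11.4), [np.float64(38.3), np.float64(65.5)])
(347.9117736816406, 210.64707946777344) (array([ 438.6, -100.2]), np.float64(10.3), [np.float64(32.8), np.float64(59.2)])
(217.28378295898438, 182.20269775390625) (array([547.1, 297.6]), np.float64(8.8), [np.float64(33.1), np.float64(59.5)])
```

View pics/w11.png

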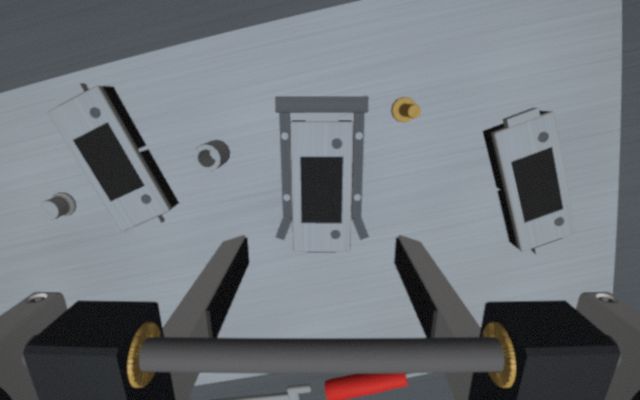

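The pad lies in the slot between the rails with its ear against the stop (row 112). Both good pads lie flat on the plate at new spots, 66 mm and about 61 mm from where they started, and the bolt, socket and nut are still standing. Handing in.

```bash
python3 -c "
from cell import manip
print(manip.sign_off())"
```

```text
the job is handed in; nothing more can be done
None
```

The job is handed in: I dragged all three pads, and the one with half the drag of the others (about 4 N, against 8 to 9 N) is now in the reject slot against the end stop, with the two good pads left flat on the plate.

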